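Put the rolling pin back on its empty rest

TASK

Put the rolling pin that lies on the worktop (the one with two handles) back on the empty pin rest: lower it level until its handles lie in the notches of the two uprights, with the barrel between the uprights, and only then let go of it. Leave the tapered pin lying on the other rest.

Things in the scene. Friction and masses are not known exactly. Their poses are not given: they have to be found in the camera images.
- rolling_pin: Wooden rolling pin lying on the open worktop: cylindrical barrel 40 mm in diameter, 130 mm long, and a darker handle at each end (22 mm diameter, 40 mm long); 210 mm overall, about 0.25 kg. Origin: on its axis at mid length (20 mm above the worktop at the start); x runs along it. The two ends are alike, so it may be turned end for end.
- rest_empty: Empty pin rest of darker wood, fixed: base board 200x74x12 mm, two uprights 12 mm thick, 85 mm either side of the middle (gap 158 mm). Each ends in two arms: a right-angled V notch 54 mm wide at its mouth, bottom 46 mm, tips 73 mm above the worktop. Origin: centre of the underside; x through both notches. A seated rolling pin's axis is 62 mm up, its barrel 30 mm clear of the board.
- rest_full: A second rest of the same shape and size, fixed to the worktop, which already carries the tapered pin. Origin and axes as for the empty rest.
- tapered_pin: Plain tapered wooden pin without handles, 210 mm long, 32 mm diameter in the middle, 18 mm at the ends, lying loose in the notches of the other rest; to be left alone. Origin: on its axis at mid length, x along it.

How it is judged:
On the way, in this order (a step that is already met when the one before it is completed fails the run):
1. the rolling pin is lifted clear of the worktop, above the notches (height (world z) of rolling_pin above 0.08 m), for 0.1 s.
2. the rolling pin rests on the empty rest, within 12 mm of its seat, while the fingers still hold it (contact force between rolling_pin and rest_empty above 0.3 N and contact force between the fingers and rolling_pin above 0.5 N and z of rolling_pin in the frame of rest_empty below 0.074 m and y of rolling_pin in the frame of rest_empty between -0.012 and 0.012 m and x of rolling_pin in the frame of rest_empty between -0.02 and 0.02 m), for 0.2 s.
At the end, for the whole second after the job is handed in: The rolling pin lies at rest in both notches of the empty rest: its middle within 20 mm of the rest's middle along the rest, within 8 mm across it and 56 to 68 mm above the worktop, its axis within 0.1 rad of the rest's; the tapered pin still lies on its own rest, within 20 mm of where it was (z of rolling_pin in the frame of rest_empty between 0.056 and 0.068 m and y of rolling_pin in the frame of rest_empty between -0.008 and 0.008 m and x of rolling_pin in the frame of rest_empty between -0.02 and 0.02 m and angle between the x axis of rolling_pin and the x axis of rest_empty, either way round below 0.1 rad and linear speed of rolling_pin below 0.03 m/s and distance between tapered_pin and rest_full below 0.075 m and distance of tapered_pin from where it was at the start of the episode below 0.02 m); the robot touches nothing.
It fails at once if the tapered pin is moved more than 20 mm (distance of tapered_pin from where it was at the start of the episode above 0.02 m).
It also fails if it takes over 40 s, if anything falls off the work surface, if the arm or the gripper's body presses on something with over 40 N, if the wrist force passes 120 N, or if a joint passes its speed limit or range.

ROBOT

A 6-joint arm with a two-finger parallel gripper is mounted at the origin on a cart in front of the work surface, level with it; the furniture and walls round the work are solid. World frame = base frame: x ahead of the robot, y to its left, z up, the work surface at z = 0. Lengths are in m, angles in rad, forces in N, time in s.
With the tool pointing down it reaches from about 0.275 to 0.75 m from the base axis. Payload 10.2 kg.
Tool frame: the origin (TCP) lies at the very end of the fingers, on their centre line; the grasp point (between the pads) lies 19 mm behind it; z points along the fingers, y is the line along which they close (so a half turn about z gives the same grasp; the last joint's range is limited). The gripper opens to 88 mm and grips with 3 to 60 N. Pads are 18 mm wide; open, the fingers measure 123 mm over their backs; the gripper's body (75 mm by 187 mm) begins 45 mm behind the grasp point.
Start: joints at [1.088, 0.313, 1.498, -0, 1.331, -0.223], TCP at [0.135, 0.507, 0.239] pointing down, gripper open.
Joint ranges: [-2.94, 2.94], [-0.97, 2.17], [0.19, 2.56], [-1.23, 4.37], [0.02, 3.11], [-2.88, 2.88]. Speed limits (rad/s): [2.39, 2.39, 3.01, 3.14, 3.14, 3.14].

INTERFACE

Orientations are given as a 3x3 rotation matrix whose columns are the frame's x, y, z axes.
In Python, from bench import r, cams gives the robot as it stands.
- The arm moves only by the tool play_rows, never from a script. Its argument "motion" is a list of rows, each an object with "travel": the shift along the world's x, y, z each as a share of 0.4 m, from -1 to 1, a list of three; "spin": the turn about the world's z as a share of 2 rad, from -1 to 1; "claw": the gripper's target within -1 to 1 (fully open at 1, half-way at 0, shut at -1). A call has 1 to 8 rows; each row is the pose to reach, as a shift and turn from the pose commanded when the call began; what a row does not reach only later rows make up. A row lasts 1/10 s, in which the tool goes at most 50 mm and 8.59 degrees, less where a joint would pass 70% of its speed; a pose out of reach is approached as far as the arm can. A call with a number of a shift or a turn outside -1 to 1 is refused whole. A call with a gripper value outside its range is refused whole. The fingers move at their own pace and stop on an object; the grip force is fixed at half the most. Time passes only in rows, so rows that repeat a pose let the fingers close. It gives the time, the measured TCP pose, the force, the opening and the grip force at its end, in the units of the state.
- r.state(): the state, without advancing time (a new reading comes with each control period).
- cams.grab_frame(name): name is "scene" or "top"; returns a dict with "frame" (384x512x3 uint8, blue, green, red), "camera_matrix" (3x3 intrinsics, pixels), "origin" and "attitude" of the camera in the world. Camera axes: x right, y down, z forward; pixel columns grow to the right and rows downward; lengths in m; the calibration is good to about 2 mm. A picture is of the moment at which its call begins. There is no depth.
- r.job_done(): hands the job in; it is judged then, once.
The state is a dict: "t": time; "joints": joint angles; "joint_velocities": joint speeds; "effort": joint torques, N m; "eef_pos": TCP position; "tcp_rot": TCP orientation; "contact_force": force on the tool from outside, world axes, zero at the start; "moment": the same for the moment, N m; "opening": finger opening in m; "finger_force": force on a finger pad.
Only numpy, scipy, OpenCV 4.12 (cv2) and the standard library are available. Lean on these libraries where they do the work, as an engineer would, in place of code of your own. Each camera call takes 0.05 s, during which the arm holds its last target. There are 200 camera calls.

## Working session

There is one attempt and no reset: what is moved stays moved. The work goes in short steps, Python scripts to look and compute and a tool call to move; the robot and the scene stay as the last step left them, time stands still between calls to the robot, and variables do not carry over. Pictures are saved under pics/ and viewed, at most 10 in all, crops included, and the job is handed in when it is done.

Besides the shell and the picture viewer there is one more tool, called after ">>>" by a JSON object that holds its "method" and its "body", one argument or row to a line. play_rows: Moves the arm, as the interface text tells. Shift numbers are shares of 0.4 m and turn numbers shares of 2 rad, none past 1 either way. Its arguments: {"type":"object","properties":{"motion":{"type":"array","items":{"type":"object","properties":{"travel":{"type":"array","items":{"type":"number"}},"spin":{"type":"number"},"claw":{"type":"number"}}}}},"required":["motion"]}

```bash
mkdir -p pics; cat > h.py <<'E'
import numpy as np,cv2
from bench import r,cams
def ray(f,uv,z):
    K,o,R=[np.array(f[k]) for k in("camera_matrix","origin","attitude")]
    d=(R@np.linalg.inv(K)@np.c_[np.atleast_2d(uv).astype(float),np.ones(len(np.atleast_2d(uv)))].T).T
    return o+d*((z-o[2])/d[:,2])[:,None]
def proj(f,P):
    K,o,R=[np.array(f[k]) for k in("camera_matrix","origin","attitude")]
    c=(np.atleast_2d(P)-o)@R@K.T
    return c[:,:2]/c[:,2:]
E
python3 - <<'E'
from h import *
for n in("scene","top"):
    f=cams.grab_frame(n);cv2.imwrite(f"pics/{n}0.png",f["frame"]);print(n,f["origin"],np.round(f["attitude"],3).tolist(),f["camera_matrix"])
s=r.state();print(s["t"],s["eef_pos"],s["tcp_rot"],s["opening"],s["contact_force"])
E
```

```text
scene [-0.05279531 -0.34572035  0.94355766] [[0.563, -0.644, 0.518], [-0.826, -0.432, 0.361], [-0.009, -0.632, -0.775]] [[472.93543048   0.         258.2379139 ]
 [  0.         472.93543048 192.7234508 ]
 [  0.           0.           1.        ]]
top [0.49543063 0.08000474 0.95972791] [[-0.022, -0.999, 0.032], [-1.0, 0.021, -0.002], [0.001, -0.032, -0.999]] [[409.40146977   0.         247.49240354]
 [  0.         409.40146977 187.54152605]
 [  0.           0.           1.        ]]
0.1 [0.13476119 0.50719924 0.23825389] [[-9.66458442e-01  2.56822545e-01 -5.10494054e-04]
 [ 2.56822935e-01  9.66457990e-01 -9.66442300e-04]
 [ 2.45166886e-04 -1.06513290e-03 -9.99999403e-01]] 0.08808938439119408 [-0.17382733 -0.21538515  0.16776388]
```

View pics/scene0.png

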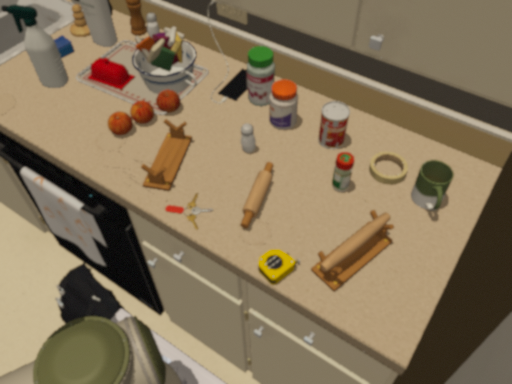

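View pics/top0.png

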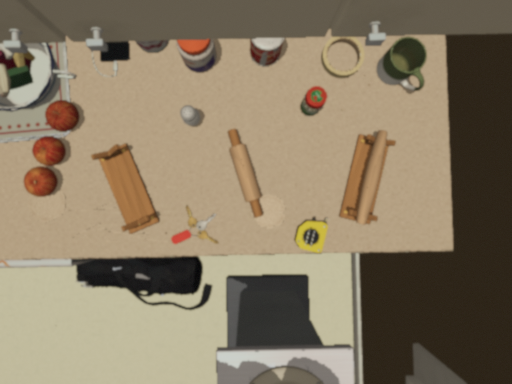

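The scene view shows the two-handled pin at about (258,195), the empty rest at (168,160), and the full rest at (355,250). In the top view the pin is at about (245,173), the empty rest at (127,188), and the full rest at (367,178).

```bash
python3 - <<'E'
from h import *
f=cams.grab_frame("top");im=f["frame"];hsv=cv2.cvtColor(im,cv2.COLOR_BGR2HSV)
for p in [(245,173),(234,137),(257,208),(127,188),(112,152),(140,224),(200,150),(150,180)]: print(p,hsv[p[1],p[0]])
def blob(x0,y0,x1,y1,smin):
    m=np.zeros(im.shape[:2],np.uint8); m[y0:y1,x0:x1]=(hsv[y0:y1,x0:x1,1]>smin)*255
    n,l,s,c=cv2.connectedComponentsWithStats(m); k=1+np.argmax(s[1:,4]); return (l==k).astype(np.uint8)
out=[]
for name,b,z in(("pin",(220,120,275,222),.02),("rest",(85,135,165,240),.012)):
    for sm in (100,120,140):
        m=blob(*b,sm);c=max(cv2.findContours(m,0,2)[0],key=cv2.contourArea);R=cv2.minAreaRect(c);w=ray(f,cv2.boxPoints(R),z)
        e=[w[1]-w[0],w[2]-w[1]];e=max(e,key=np.linalg.norm)
        print(name,sm,m.sum(),np.round(w.mean(0),4),"ax",round(np.degrees(np.arctan2(e[1],e[0])),1),np.round([np.linalg.norm(w[1]-w[0]),np.linalg.norm(w[2]-w[1])],4))
    v=im.copy();cv2.drawContours(v,[c],-1,(255,0,0),1) if 0 else None
    out.append(cv2.resize(im[b[1]:b[3],b[0]:b[2]],(380,560),interpolation=cv2.INTER_CUBIC) if 0 else cv2.resize(im[130:235,b[0]:b[0]+75],None,fx=5.3,fy=5.3,interpolation=cv2.INTER_CUBIC))
cv2.imwrite("pics/crop1.png",np.hstack(out)); print(out[0].shape)
E
```

```text
(245, 173) [ 16 106 188]
(234, 137) [ 15 146 161]
(257, 208) [ 15 149 156]
(127, 188) [ 15 148 164]
(112, 152) [ 14 153 120]
(140, 224) [ 16 142 129]
(200, 150) [ 18  69 182]
(150, 180) [ 17  71 179]
pin 100 1226 [0.5611 0.0836 0.02  ] ax -163.8 [0.0375 0.2098]
pin 120 137 [0.4803 0.0598 0.02  ] ax -162.8 [0.0189 0.0384]
pin 140 104 [0.4795 0.06   0.02  ] ax -162.8 [0.0152 0.034 ]
rest 100 2833 [0.5312 0.3619 0.012 ] ax -157.8 [0.0873 0.2044]
rest 120 2710 [0.5314 0.3619 0.012 ] ax -158.0 [0.0853 0.2023]
rest 140 2528 [0.5313 0.3616 0.012 ] ax -157.9 [0.0817 0.1984]
(556, 398, 3)
```

View pics/crop1.png

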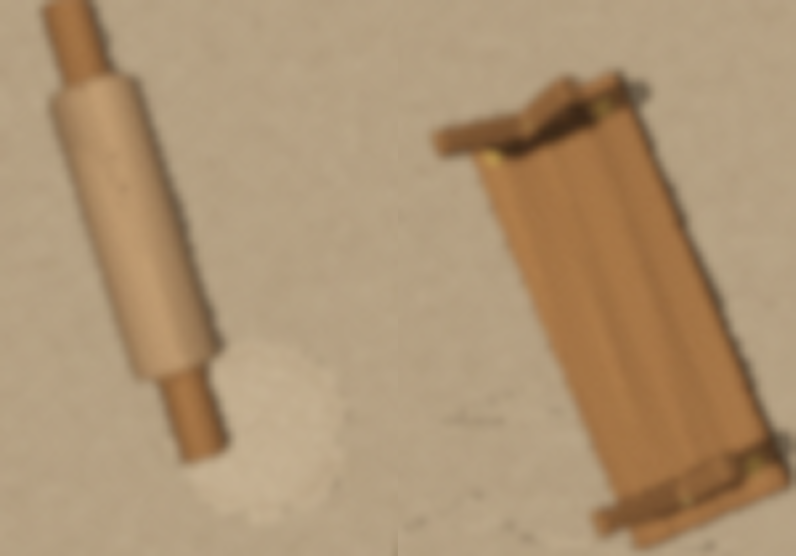

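The crop shows the pin clear of everything, its barrel from about (95,85) to (175,365). In the rest crop the board edges run (482,155)-(615,495) and (630,108)-(770,440), and the outer arm tips are at about (437,140), (620,80), (600,520) and (782,445).

```bash
python3 - <<'E'
from h import *
f=cams.grab_frame("top")
q=lambda P:(np.array(P,float)-[397.5,0])/5.3+[85,130]
def show(n,P,z):
    w=ray(f,q(P),z)[:,:2];print(n,np.round(w,4).tolist(),np.round(w.mean(0),4));return w
b=show("board",[(482,155),(615,495),(630,108),(770,440)],.012)
for i in(0,2):
    e=b[i]-b[i+1];print("ang",np.degrees(np.arctan2(e[1],e[0])))
a=np.radians(22.2);n=np.array([-np.sin(a),np.cos(a)]);print("board cross",b@n)
t=show("tips",[(437,140),(620,80),(600,520),(782,445)],.073);print("tips cross",t@n,"along",t@[np.cos(a),np.sin(a)])
# scene view: board edges by mask
e=show("ends",[(632,545),(788,482)],.012);print("near end along",e@[np.cos(a),np.sin(a)])
g=cams.grab_frame("scene")["frame"];cv2.imwrite("pics/crop2.png",cv2.resize(g[110:200,130:210],None,fx=6,fy=6,interpolation=cv2.INTER_CUBIC))
E
```

```text
board [[0.5989, 0.417], [0.4492, 0.3606], [0.6182, 0.352], [0.4716, 0.2928]] [0.5345 0.3556]
ang 20.643960144453963
ang 22.009999968640166
board cross [0.15983019 0.16417628 0.09235323 0.09287747]
tips [[0.5988, 0.4137], [0.6219, 0.3385], [0.4421, 0.3488], [0.471, 0.2742]] [0.5335 0.3438]
tips cross [0.15678891 0.07840655 0.15588686 0.0759243 ] along [0.7107628  0.70369912 0.54112558 0.53972102]
ends [[0.4273, 0.3535], [0.4532, 0.2852]] [0.4402 0.3193]
near end along [0.52917559 0.52735917]
```

View pics/crop2.png

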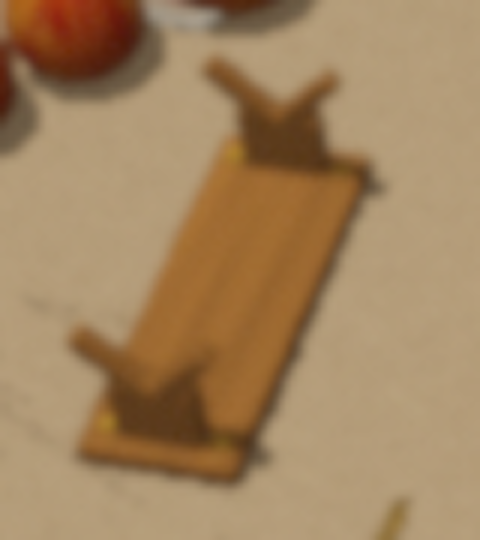

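The scene crop shows the V notches: near bottom about (150,392), far bottom (278,118), tips (78,338), (208,352), (212,65) and (333,78), and board corners (80,455), (238,478) and (367,165).

```bash
python3 - <<'E'
from h import *
f=cams.grab_frame("scene");t=cams.grab_frame("top")
q=lambda P:(np.array(P,float)+.5)/6-.5+[130,110]
a=np.radians(22);u=np.array([np.cos(a),np.sin(a)]);n=np.array([-u[1],u[0]])
def show(k,w):
    w=w[:,:2];print(k,np.round(w,4).tolist(),"along",np.round(w@u,4),"cross",np.round(w@n,4))
show("tips",ray(f,q([(78,338),(208,352),(212,65),(333,78)]),.073))
w=ray(f,q([(150,392),(278,118)]),.046);show("notch",w);e=w[1]-w[0];print(np.degrees(np.arctan2(e[1],e[0])))
show("corners",ray(f,q([(80,455),(238,478),(367,165)]),.012))
q2=lambda P:(np.array(P,float)-[397.5,0])/5.3+[85,130]
show("top far corner",ray(t,q2([(622,75)]),.012))
show("top V tips near/far",ray(t,q2([(600,520),(735,462),(437,140),(570,82)]),.073))
E
```

```text
tips [[0.4396, 0.3484], [0.4638, 0.2981], [0.5973, 0.4134], [0.6212, 0.3622]] along [0.5381 0.5417 0.7087 0.7116] cross [0.1583 0.1026 0.1596 0.1031]
notch [[0.449, 0.3232], [0.6072, 0.3878]] along [0.5374 0.7083] cross [0.1315 0.1321]
22.201386954670074
corners [[0.4242, 0.3492], [0.4524, 0.2841], [0.631, 0.3599]] along [0.5241 0.5259 0.7199] cross [0.1649 0.094  0.0973]
top far corner [[0.6328, 0.3554]] along [0.7198] cross [0.0924]
top V tips near/far [[0.4421, 0.3488], [0.4645, 0.2935], [0.5988, 0.4137], [0.6215, 0.359]] along [0.5406 0.5406 0.7102 0.7107] cross [0.1578 0.0981 0.1593 0.1   ]
```

>>> {"method": "play_rows", "body": {
  "motion": [
    {"travel": [0.1, -0.1, 0], "spin": 0.07, "claw": 1},
    {"travel": [0.18, -0.18, 0], "spin": 0.14, "claw": 1},
    {"travel": [0.26, -0.26, 0], "spin": 0.2, "claw": 1},
    {"travel": [0.34, -0.34, 0], "spin": 0.27, "claw": 1},
    {"travel": [0.42, -0.42, 0], "spin": 0.27, "claw": 1},
    {"travel": [0.5, -0.5, 0], "spin": 0.27, "claw": 1},
    {"travel": [0.56, -0.56, 0], "spin": 0.27, "claw": 1},
    {"travel": [0.56, -0.56, 0], "spin": 0.27, "claw": 1}
  ]
}}

```text
t: 1.15
eef_pos: [0.3615, 0.2806, 0.2386]
tcp_rot: [[-0.962, -0.272, 0.001], [-0.272, 0.962, -0.001], [-0.0, -0.001, -1.0]]
contact_force: [-0.9, -0.3, -0.0]
opening: 0.0885
finger_force: 0.0
```

>>> {"method": "play_rows", "body": {
  "motion": [
    {"travel": [0.08, -0.08, -0.03], "spin": 0, "claw": 1},
    {"travel": [0.16, -0.16, -0.08], "spin": 0, "claw": 1},
    {"travel": [0.24, -0.24, -0.13], "spin": 0, "claw": 1},
    {"travel": [0.32, -0.32, -0.18], "spin": 0, "claw": 1},
    {"travel": [0.4, -0.4, -0.23], "spin": 0, "claw": 1},
    {"travel": [0.47, -0.47, -0.28], "spin": 0, "claw": 1},
    {"travel": [0.5, -0.495, -0.3], "spin": 0.003, "claw": 1},
    {"travel": [0.5, -0.495, -0.3], "spin": 0.003, "claw": 1}
  ]
}}

```text
t: 1.95
eef_pos: [0.559, 0.085, 0.1176]
tcp_rot: [[-0.96, -0.281, -0.002], [-0.281, 0.96, 0.0], [0.002, 0.001, -1.0]]
contact_force: [-0.1, 0.6, 0.4]
opening: 0.0886
finger_force: 0.0
```

>>> {"method": "play_rows", "body": {
  "motion": [
    {"travel": [0.005, -0.002, -0.08], "spin": 0, "claw": 1},
    {"travel": [0.005, -0.002, -0.16], "spin": 0, "claw": 1},
    {"travel": [0.005, -0.002, -0.22], "spin": 0, "claw": 1},
    {"travel": [0.005, -0.002, -0.26], "spin": 0, "claw": 1},
    {"travel": [0.005, -0.002, -0.28], "spin": 0, "claw": 1},
    {"travel": [0.005, -0.002, -0.28], "spin": 0, "claw": 1}
  ]
}}

```text
t: 2.55
eef_pos: [0.5603, 0.0858, 0.007]
tcp_rot: [[-0.959, -0.284, -0.001], [-0.284, 0.959, 0.0], [0.0, 0.0, -1.0]]
contact_force: [-0.4, -0.3, 0.2]
opening: 0.0881
finger_force: 0.0
```

>>> {"method": "play_rows", "body": {
  "motion": [
    {"travel": [0, 0, 0], "spin": 0, "claw": 0},
    {"travel": [0, 0, 0], "spin": 0, "claw": -0.5},
    {"travel": [0, 0, 0], "spin": 0, "claw": -1},
    {"travel": [0, 0, 0], "spin": 0, "claw": -1},
    {"travel": [0, 0, 0], "spin": 0, "claw": -1},
    {"travel": [0, 0, 0], "spin": 0, "claw": -1},
    {"travel": [0, 0, 0], "spin": 0, "claw": -1}
  ]
}}

```text
t: 3.25
eef_pos: [0.561, 0.0844, 0.0068]
tcp_rot: [[-0.959, -0.282, 0.0], [-0.282, 0.959, -0.0], [-0.0, -0.0, -1.0]]
contact_force: [0.0, -1.6, 0.7]
opening: 0.0395
finger_force: 30.0
```

Gripped at 39.5 mm, which matches the barrel. Lift to TCP z of about 0.15.

>>> {"method": "play_rows", "body": {
  "motion": [
    {"travel": [0, 0, 0.03], "spin": 0, "claw": -1},
    {"travel": [0, 0, 0.08], "spin": 0, "claw": -1},
    {"travel": [0, 0, 0.15], "spin": 0, "claw": -1},
    {"travel": [0, 0, 0.22], "spin": 0, "claw": -1},
    {"travel": [0, 0, 0.3], "spin": 0, "claw": -1},
    {"travel": [0, 0, 0.36], "spin": 0, "claw": -1},
    {"travel": [0, 0, 0.36], "spin": 0, "claw": -1},
    {"travel": [0, 0, 0.36], "spin": 0, "claw": -1}
  ]
}}

```text
t: 4.05
eef_pos: [0.5604, 0.0846, 0.1501]
tcp_rot: [[-0.959, -0.282, -0.001], [-0.282, 0.959, 0.0], [0.001, 0.0, -1.0]]
contact_force: [-0.4, -0.0, -3.1]
opening: 0.0396
finger_force: 30.0
```

```bash
python3 - <<'E'
from h import *
f=cams.grab_frame("scene");cv2.imwrite("pics/s3.png",f["frame"]);s=r.state();print(s["eef_pos"],s["moment"],s["opening"],s["contact_force"])
E
```

```text
[0.56009579 0.08461846 0.14932389] [0.07640111 0.03955677 0.00247412] 0.03945223245397231 [-0.27308234  0.35236393 -3.4110368 ]
```

View pics/s3.png

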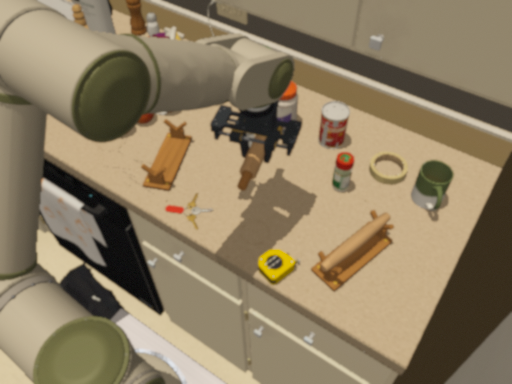

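The pin is held at about (255,165), its near handle end at (246,183). Moving it over the rest.

>>> {"method": "play_rows", "body": {
  "motion": [
    {"travel": [-0.01, 0.08, 0], "spin": 0.01, "claw": -1},
    {"travel": [-0.02, 0.18, 0], "spin": 0.02, "claw": -1},
    {"travel": [-0.03, 0.28, 0], "spin": 0.03, "claw": -1},
    {"travel": [-0.045, 0.38, 0], "spin": 0.04, "claw": -1},
    {"travel": [-0.055, 0.48, 0], "spin": 0.05, "claw": -1},
    {"travel": [-0.065, 0.58, 0], "spin": 0.05, "claw": -1},
    {"travel": [-0.075, 0.65, 0], "spin": 0.05, "claw": -1},
    {"travel": [-0.075, 0.674, 0], "spin": 0.05, "claw": -1}
  ]
}}

```text
t: 4.9
eef_pos: [0.5293, 0.3564, 0.1485]
tcp_rot: [[-0.925, -0.379, -0.003], [-0.379, 0.925, -0.001], [0.003, 0.0, -1.0]]
contact_force: [-0.8, -0.8, -4.1]
opening: 0.0396
finger_force: 30.0
```

>>> {"method": "play_rows", "body": {
  "motion": [
    {"travel": [0, 0, -0.04], "spin": 0, "claw": -1},
    {"travel": [0, 0, -0.08], "spin": 0, "claw": -1},
    {"travel": [0, 0, -0.11], "spin": 0, "claw": -1},
    {"travel": [0, 0, -0.11], "spin": 0, "claw": -1},
    {"travel": [0, 0, -0.11], "spin": 0, "claw": -1}
  ]
}}

```text
t: 5.4
eef_pos: [0.5311, 0.3538, 0.1067]
tcp_rot: [[-0.927, -0.376, -0.0], [-0.376, 0.927, -0.0], [0.0, -0.0, -1.0]]
contact_force: [0.6, 0.9, -2.1]
opening: 0.0396
finger_force: 30.0
```

```bash
python3 - <<'E'
from h import *
s=r.state();p=np.array(s["eef_pos"]);y=np.array(s["tcp_rot"])[:,1];print(p,np.degrees(np.arctan2(y[1],y[0]))-90)
f=cams.grab_frame("scene");t=cams.grab_frame("top")
a=np.arctan2(y[1],y[0])-np.pi/2;u=np.array([np.cos(a),np.sin(a),0]);c=p+[0,0,.0133]
ep=np.array([c-.105*u,c+.105*u]);print("expected ends scene",proj(f,ep),"top",proj(t,ep))
A=cv2.resize(f["frame"][80:200,130:230],None,fx=4,fy=4,interpolation=cv2.INTER_CUBIC)
B=cv2.resize(t["frame"][130:250,80:180],None,fx=4,fy=4,interpolation=cv2.INTER_CUBIC)
cv2.imwrite("pics/c4.png",np.hstack([A,B]))
E
```

```text
[0.531092   0.35380884 0.10667392] 22.09847158962944
expected ends scene [[147.53292386 159.97899256]
 [175.53358802 103.4359458 ]] top [[133.17633586 233.35711005]
 [ 93.62210502 139.43404341]]
```

View pics/c4.png

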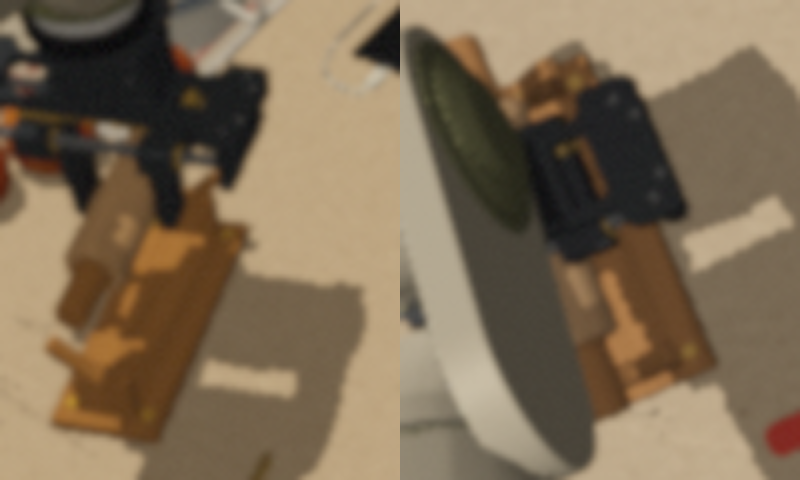

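The near handle end sits at about (148,157) against an expected (147.5,160), so the pin is close to level and over the notches. Lowering.

>>> {"method": "play_rows", "body": {
  "motion": [
    {"travel": [0, 0, -0.03], "spin": 0, "claw": -1},
    {"travel": [0, 0, -0.06], "spin": 0, "claw": -1},
    {"travel": [0, 0, -0.085], "spin": 0, "claw": -1},
    {"travel": [0, 0, -0.105], "spin": 0, "claw": -1},
    {"travel": [0, 0, -0.12], "spin": 0, "claw": -1},
    {"travel": [0, 0, -0.13], "spin": 0, "claw": -1},
    {"travel": [0, 0, -0.135], "spin": 0, "claw": -1},
    {"travel": [0, 0, -0.135], "spin": 0, "claw": -1}
  ]
}}

```text
t: 6.3
eef_pos: [0.5309, 0.3542, 0.0527]
tcp_rot: [[-0.926, -0.377, 0.0], [-0.377, 0.926, 0.0], [-0.0, 0.0, -1.0]]
contact_force: [0.6, -0.3, -2.9]
opening: 0.0394
finger_force: 30.0
```

>>> {"method": "play_rows", "body": {
  "motion": [
    {"travel": [0, 0, -0.004], "spin": 0, "claw": -1},
    {"travel": [0, 0, -0.007], "spin": 0, "claw": -1},
    {"travel": [0, 0, -0.007], "spin": 0, "claw": -1}
  ]
}}

```text
t: 6.6
eef_pos: [0.5311, 0.3546, 0.0506]
tcp_rot: [[-0.926, -0.377, 0.001], [-0.377, 0.926, 0.001], [-0.001, 0.0, -1.0]]
contact_force: [-1.9, 0.7, 1.6]
opening: 0.0397
finger_force: 30.0
```

>>> {"method": "play_rows", "body": {
  "motion": [
    {"travel": [-0.001, 0.002, -0.002], "spin": 0, "claw": -1},
    {"travel": [-0.001, 0.002, -0.004], "spin": 0, "claw": -1},
    {"travel": [-0.001, 0.002, -0.004], "spin": 0, "claw": -1},
    {"travel": [-0.001, 0.002, -0.004], "spin": 0, "claw": -1}
  ]
}}

```text
t: 7.0
eef_pos: [0.5308, 0.3556, 0.0495]
tcp_rot: [[-0.926, -0.377, 0.002], [-0.377, 0.926, 0.001], [-0.002, 0.001, -1.0]]
contact_force: [-2.5, 2.2, 6.9]
opening: 0.0394
finger_force: 30.0
```

```bash
python3 - <<'E'
from h import *
s=r.state();print(s["eef_pos"],s["contact_force"],s["moment"])
E
```

```text
[0.53083757 0.35562784 0.04949089] [-2.53517496  2.15306504  6.89434343] [ 0.26638193  0.38942989 -0.01082256]
```

>>> {"method": "play_rows", "body": {
  "motion": [
    {"travel": [-0.001, 0.002, 0], "spin": 0, "claw": -1},
    {"travel": [-0.001, 0.002, -0.002], "spin": 0, "claw": -1},
    {"travel": [-0.001, 0.002, -0.002], "spin": 0, "claw": -1},
    {"travel": [-0.001, 0.002, -0.002], "spin": 0, "claw": -1}
  ]
}}

```text
t: 7.4
eef_pos: [0.5305, 0.3563, 0.0487]
tcp_rot: [[-0.926, -0.377, 0.002], [-0.377, 0.926, 0.001], [-0.002, 0.0, -1.0]]
contact_force: [-2.3, 1.9, 9.2]
opening: 0.0394
finger_force: 30.0
```

```bash
python3 - <<'E'
from h import *
s=r.state();print(s["eef_pos"],s["contact_force"],s["moment"])
f=cams.grab_frame("scene");t=cams.grab_frame("top")
A=cv2.resize(f["frame"][80:200,130:230],None,fx=4,fy=4,interpolation=cv2.INTER_CUBIC)
B=cv2.resize(t["frame"][130:250,80:180],None,fx=4,fy=4,interpolation=cv2.INTER_CUBIC)
cv2.imwrite("pics/c5.png",np.hstack([A,B]))
E
```

```text
[0.53045093 0.35626492 0.04872399] [-2.31364129  1.87363074  9.20352083] [0.21702    0.39688885 0.06648995]
```

View pics/c5.png

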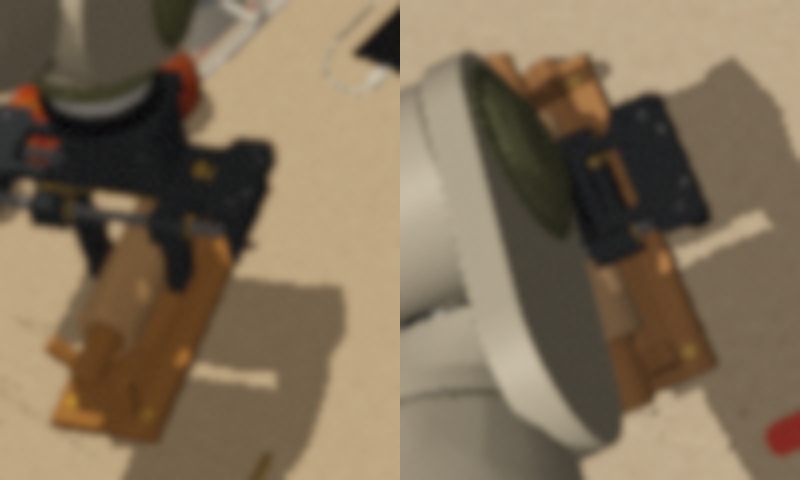

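The near handle, at about (95,370) in the left crop, lies in the notch with the barrel between the uprights. At TCP z 0.0487 the pin's axis is at about 62 mm, the seat height. Releasing.

>>> {"method": "play_rows", "body": {
  "motion": [
    {"travel": [0, 0, 0], "spin": 0, "claw": 0.2},
    {"travel": [0, 0, 0], "spin": 0, "claw": 0.6},
    {"travel": [0, 0, 0], "spin": 0, "claw": 1},
    {"travel": [0, 0, 0], "spin": 0, "claw": 1},
    {"travel": [0, 0, 0], "spin": 0, "claw": 1},
    {"travel": [0, 0, 0], "spin": 0, "claw": 1}
  ]
}}

```text
t: 8.1
eef_pos: [0.5301, 0.3557, 0.0474]
tcp_rot: [[-0.926, -0.377, -0.0], [-0.377, 0.926, -0.0], [0.0, -0.0, -1.0]]
contact_force: [-0.6, -0.1, 0.1]
opening: 0.0859
finger_force: 0.0
```

>>> {"method": "play_rows", "body": {
  "motion": [
    {"travel": [0, 0, 0.03], "spin": 0, "claw": 1},
    {"travel": [0, 0, 0.08], "spin": 0, "claw": 1},
    {"travel": [0, 0, 0.16], "spin": 0, "claw": 1},
    {"travel": [0, 0, 0.25], "spin": 0, "claw": 1},
    {"travel": [0, 0, 0.35], "spin": 0, "claw": 1},
    {"travel": [0, 0, 0.45], "spin": 0, "claw": 1},
    {"travel": [0, 0, 0.5], "spin": 0, "claw": 1},
    {"travel": [0, 0, 0.5], "spin": 0, "claw": 1}
  ]
}}

```text
t: 8.9
eef_pos: [0.5308, 0.3561, 0.2517]
tcp_rot: [[-0.926, -0.377, 0.006], [-0.377, 0.926, 0.003], [-0.007, 0.0, -1.0]]
contact_force: [0.9, -0.1, -0.3]
opening: 0.0881
finger_force: 0.0
```

>>> {"method": "play_rows", "body": {
  "motion": [
    {"travel": [-0.1, 0, 0], "spin": 0, "claw": 1},
    {"travel": [-0.2, 0, 0], "spin": 0, "claw": 1},
    {"travel": [-0.3, 0, 0], "spin": 0, "claw": 1},
    {"travel": [-0.4, 0, 0], "spin": 0, "claw": 1},
    {"travel": [-0.45, 0, 0], "spin": 0, "claw": 1},
    {"travel": [-0.45, 0, 0], "spin": 0, "claw": 1}
  ]
}}

```text
t: 9.5
eef_pos: [0.3479, 0.3558, 0.2472]
tcp_rot: [[-0.926, -0.379, -0.001], [-0.379, 0.926, -0.0], [0.001, -0.0, -1.0]]
contact_force: [0.5, -0.3, 0.3]
opening: 0.0881
finger_force: 0.0
```

```bash
python3 - <<'E'
from h import *
f=cams.grab_frame("scene");t=cams.grab_frame("top");cv2.imwrite("pics/s6.png",np.hstack([cv2.resize(f["frame"],(400,300)),cv2.resize(t["frame"][100:250,40:240],(400,300))]))
E
```

```text
(no output)
```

View pics/s6.png

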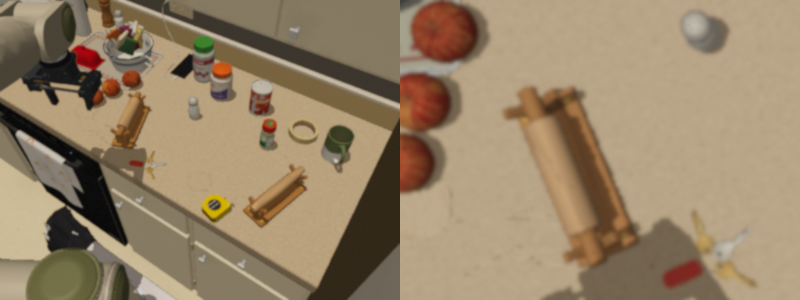

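The right half of the picture shows the pin in both notches, from (530,95) to (595,258), with the barrel between the uprights. The tapered pin hasn't moved and the arm is clear.

```bash
python3 -c "
from bench import r
print(r.job_done())"
```

```text
the job is handed in; nothing more can be done
None
```

The rolling pin was lowered into both notches of the empty rest and only then released, the tapered pin was left untouched on its own rest, and the job is handed in (no verdict was returned).

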